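Slide the top cast tile off the stack into the painting jig

ROBOT

A 7-joint arm with a two-finger parallel gripper is mounted at the origin on the work surface. World frame = base frame: x ahead of the robot, y to its left, z up, the work surface at z = 0. Lengths are in m, angles in rad, forces in N, time in s.
With the tool pointing down it reaches from about 0.4 to 0.85 m from the base axis. Payload 4.5 kg.
Tool frame: the origin (TCP) lies between the finger pads; the fingertips stand 19 mm ahead of it and the grasp point (between the pads) is the TCP; z points along the fingers, y is the direction in which the jaws open and shut (so a half turn about z gives the same grasp; the last joint's range is limited). The gripper opens to 88 mm and grips with 3 to 60 N. Pads are 18 mm wide; open, the fingers measure 123 mm over their backs; the gripper's body (75 mm by 187 mm) begins 45 mm behind the grasp point.
Start: joints at [-1.189, 0.689, -0.195, 1.565, 0.157, 0.902, -0.215], TCP at [0.213, 0.588, 0.258] pointing down, gripper open.
Joint ranges: [-3.01, 3.01], [-0.46, 2.08], [-1.47, 1.51], [0.13, 2.56], [-1, 4.14], [0.04, 2.09], [-2.66, 2.66]. Speed limits (rad/s): [2.57, 2.57, 3.14, 3.14, 3.14, 3.14, 3.14].

INTERFACE

Orientations are given as a unit quaternion [x, y, z, w].
In Python, from plant import status, snapshot, finish_job, cut_out, tip_of gives the robot as it stands. The module is installed in compiled form; this text tells all that it offers.
- The arm moves only by the tool carry_out, never from a script. Its arguments are lists of equal length, an entry for each row: "linear": the shift along the world's x, y, z in m, a list of three; "roll": the turn about the world's z in rad. A call has 1 to 8 rows; each row is the pose to reach, as a shift and turn from the pose measured when the call began; what a row does not reach only later rows make up. A row lasts 1/12 s, in which the tool goes at most 41.7 mm and 7.16 degrees, less where a joint would pass 70% of its speed; a pose out of reach is approached as far as the arm can. A call with a gripper value outside its range is refused whole. "gripper" is the opening, from 0 (shut) to 1 (fully open), set as the call begins (left out, the last holds). The fingers move at their own pace and stop on an object; "grip_force" is the grip in N (left out, the last holds). Time passes only in rows, so rows that repeat a pose let the fingers close. It gives the time, the measured TCP pose, the force and the opening at its end, in the units of the state.
- status.get_state(): the state, without advancing time (a new reading comes with each control period).
- snapshot(name): name is "scene" or "side" or "wrist"; returns a dict with "img" (420x560x3 uint8, red, green, blue), "range_z" (420x560 float32, m along the optical axis (not along the pixel's ray), 0 where there is no reading), "fx", "fy", "cx", "cy" (pixels), "k1" (the pictures are not rectified: a ray, as slopes to the right and down, at radius r is drawn at 1 + k1 r^2 times it, then the intrinsics apply), "world_from_camera" (4x4, takes a point from camera to world coordinates). Camera axes: x right, y down, z forward; pixel columns grow to the right and rows downward; lengths in m; the calibration is good to about 2 mm. A picture is of the moment at which its call begins.
- finish_job(): hands the job in, once; it reports no verdict.
Trained networks look in a picture, given as the dict that the camera call returned (one of the last four; its "shot" number tells which), for a name from the list of things; names that differ only in an ending like _2 or _b are one class to them, and where a whole thing is asked for, a point or a joint stands for the part that bears it (a point fixed in the world has none). Each returns a list of dicts, best first, with "confidence" (0 to 1); they miss things now and then, are a little off and sometimes report something else, mostly with a low value. They report only what shows in the picture. A call takes as long as a camera call. They do not tell look-alikes from the thing itself.
- cut_out(picture, query): "region" (420x560 bool, what is visible of it) and "pixel" ([column, row] in pixels, amid what is visible of it).
- tip_of(picture, query): "pixel" ([column, row] in pixels: a listed point, or the origin of a listed thing).
The state is a dict: "clock": time; "q": joint angles; "qd": joint speeds; "joint_torque": joint torques, N m; "tool_pos": TCP position; "eef_rot": TCP orientation; "contact_force": force on the tool from outside, world axes, zero at the start; "moment": the same for the moment, N m; "opening": opening from 0.0 (shut) to 1.0 (fully open).
Only numpy, scipy, OpenCV 4.12 (cv2) and the standard library are available. Lean on these libraries where they do the work, as an engineer would, in place of code of your own. Each camera call takes 0.05 s, during which the arm holds its last target.

TASK

Slide the top cast tile sideways off the stack in the plywood holder, across onto the wooden painting jig beside it, until it lies flat between the guides and fully home against the jig's end stop. The castings are brittle: keep the tile low (slide it, do not lift or flip it), press and push on it with less than 12 N, and leave the other three tiles in the holder and the things standing around where they are.

Things in the scene. Friction and masses are not known exactly. Their poses are not given: they have to be found in the camera images.
- tile_a_centre (a point): Centre (half-way up) of the top tile: flat ochre resin casting, 110 mm along its x, 92 mm along y, 8 mm thick, about 0.1 kg, z up. Smooth; fingertips grip its flat top face better than the tiles grip each other. Too wide to grasp, and the holder's walls hide its edges up to 1.5 mm below its top face, so it is dragged by pressing on its face (the shallow relief is only decoration).
- tile_b_centre (a point): Centre of the second tile, same size, directly below the top one; it must stay in the holder (drawn less than 8 mm from the holder's middle towards the jig).
- tile_c_centre (a point): Centre of the third tile, same size; must stay as well.
- tile_d_centre (a point): Centre of the lowest tile, same size, lying on the holder's sprung platform; must stay as well.
- holder: Plywood holder fixed to the table, 140 mm along x, 116 mm along y; origin at the centre of its underside on the table, below the middle of the stack, z up. Its +y side, towards the jig, is open above a low lip (34 mm high); the other three sides have walls 60.5 mm high, with 2.5 to 3 mm play around the tiles. The stack's top face is 62 mm, the second tile's 54 mm above the table.
- holder_spring (a point): Centre of the top face of the holder's platform, 30 mm above the table, under the four tiles. A spring holds it up against a stop: a press of up to about 3 to 5 N on the stack does not move it; beyond that it sinks about 1 mm for every 2 N (10 mm at most), and it comes back up when the press is eased.
- jig_home (a point): Point on the top of the jig's timber block (40 mm above the table), straight below the centre of a tile that is home. Axes: y from the holder to the end stop, x across, z up. The jig is a rigid block fixed at the holder's +y side, 150 mm along x, 116 mm along y, up to 3 mm sideways and 0.025 rad off the holder's line. Its grey deck plate lies above this point; see jig_edge.
- jig_edge (a point): Below the middle of the deck plate's near edge, 51 mm before jig_home, also 40 mm above the table. The deck plate is level and rigid, but shimmed to a height that nobody has measured: its face is anywhere from 5.5 to 12 mm above this point (2 to 8.5 mm below the second tile's top face), so the tile drops on its way. A lead-in ramp rises to its edge from 6 mm farther back and 5 mm lower.
- jig_stop (a point): Middle of the upper edge of the end stop's face, 46 mm beyond jig_home, 57.5 mm above the table; a rigid aluminium bar across the far end, which a home tile's leading edge touches. Equally high aluminium guides stand 57 mm each side of the jig's middle line, flaring to 62 mm at the entrance. A home tile's top face is between 2.5 mm above and 4 mm below their upper edges.
- medallion: Bystander: loose round casting, 76 mm across, 8 mm thick, on the table by the holder's back wall (-y side); origin at the centre of its underside. Leave alone.
- jar: Bystander: small paint jar, 44 mm across, 50 mm high, on the table beyond the jig (its +x side); origin at the centre of its underside. Leave alone.
- brush: Bystander: paint brush 170 mm long lying on the table on the -x side of the holder and jig. Leave alone.
- arch: Bystander: loose cast arch, 76 mm wide, 54 mm high, 18 mm deep, standing on the table behind the jig's end stop (+y side). Leave alone.
Mind the look-alikes: they are no part of the job. Leave any blue look-alike of the part that bears tile_a_centre alone.

How it is judged:
By the outcome, as a careful person would: the job done as asked, in the order asked, and still so for the second after the job is handed in, with the robot touching nothing.
It also fails if it takes over 59 s, if anything falls off the work surface, if the arm or the gripper's body presses on something with over 40 N, if the wrist force passes 120 N, or if a joint passes its speed limit or range.

## Working session

There is one attempt and no reset: what is moved stays moved. The work goes in short steps, Python scripts to look and compute and a tool call to move; the robot and the scene stay as the last step left them, time stands still between calls to the robot, and variables do not carry over. Pictures are saved under pics/ and viewed, and the job is handed in when it is done.

Besides the shell and the picture viewer there is one more tool, called after "Call:" as a command line: name --pt "numbers of a row" for each row, then --argument value for the rest. carry_out: Moves the arm, as the interface text tells. Its arguments: {"type":"object","properties":{"linear":{"type":"array"},"roll":{"type":"array"},"gripper":{"type":"number"},"grip_force":{"type":"number"}},"required":["linear","roll"]}

```bash
mkdir -p pics; cat > h.py <<'E'
import numpy as np, cv2, pickle
from plant import status, snapshot, finish_job, cut_out, tip_of
def px2w(s,u,v,z=None,world_z=None):
    K=np.array([[s['fx'],0,s['cx']],[0,s['fy'],s['cy']],[0,0,1.]])
    d=np.array([s['k1'],0,0,0.])
    n=cv2.undistortPoints(np.array([[[u,v]]],float),K,d)[0,0]
    T=s['world_from_camera']; r=T[:3,:3]@np.array([n[0],n[1],1]); o=T[:3,3]
    if world_z is not None: k=(world_z-o[2])/r[2]
    else:
        k=z if z is not None else s['range_z'][int(round(v)),int(round(u))]
    return o+k*r
def w2px(s,p):
    K=np.array([[s['fx'],0,s['cx']],[0,s['fy'],s['cy']],[0,0,1.]])
    T=np.linalg.inv(s['world_from_camera'])
    c=T[:3,:3]@np.array(p)+T[:3,3]
    return cv2.projectPoints(c.reshape(1,1,3),np.zeros(3),np.zeros(3),K,np.array([s['k1'],0,0,0.]))[0][0,0]
def save(s,n): cv2.imwrite('pics/'+n+'.png',s['img'][:,:,::-1])
E
python3 - <<'E'
from h import *
st=status.get_state(); print(st)
for n in ['scene','side','wrist']:
    s=snapshot(n); save(s,n+'0'); pickle.dump(s,open(n+'0.pkl','wb'))
    print(n,s['world_from_camera'].round(3).tolist(),s['fx'],s['k1'])
    for q in ['tile_a_centre','holder','jig_home','jig_edge','jig_stop','medallion','jar','arch']:
        r=tip_of(s,q)
        for d in r[:2]: print(q,d['pixel'],round(d['confidence'],2))
E
```

```text
{'clock': 0.0, 'q': array([-1.18920658,  0.68999484, -0.19450725,  1.56634086,  0.15727476,
        0.90249237, -0.2150881 ]), 'qd': array([-0.00033289, -0.00150566,  0.00080293,  0.00128781, -0.00092574,
       -0.00030077,  0.00109393]), 'joint_torque': array([-8.26262340e-05, -5.27575958e+01, -1.26734544e+00, -1.53431547e+01,
       -5.27027913e-02,  6.47331937e-03,  1.60552081e-04]), 'tool_pos': array([0.21285096, 0.58700242, 0.25690389]), 'eef_rot': array([ 1.72982746e-01,  9.84924422e-01, -9.17870896e-04, -1.01951693e-04]), 'contact_force': array([ 0.30846168,  0.53264414, -0.78414864]), 'moment': array([-0.01250358, -0.03269397,  0.00794742]), 'opening': 0.99632659611184}
scene [[-0.101, 0.868, -0.486, 0.84], [0.995, 0.086, -0.054, 0.059], [-0.005, -0.489, -0.873, 0.614], [0.0, 0.0, 0.0, 1.0]] 415.3245164597341 0.018342080323910073
tile_a_centre [280.2, 141.6] 0.93
tile_a_centre [180.8, 161.7] 0.77
jig_stop [353.6, 275.6] 0.75
medallion [170.4, 258.3] 0.77
jar [280.6, 350.8] 0.64
arch [348.8, 277.9] 0.68
arch [398.3, 310.2] 0.66
side [[-0.946, -0.175, 0.274, 0.346], [-0.325, 0.549, -0.77, 0.553], [-0.015, -0.817, -0.576, 0.465], [0.0, 0.0, 0.0, 1.0]] 441.7674439722228 0.028707657516660816
tile_a_centre [243.3, 183.2] 0.82
tile_a_centre [361.5, 192.1] 0.74
jig_edge [154.5, 309.7] 0.32
jig_stop [191.1, 249.4] 0.81
medallion [270.3, 179.5] 0.69
arch [154.1, 308.9] 0.84
wrist [[0.341, 0.898, 0.279, 0.141], [0.94, -0.326, -0.101, 0.614], [-0.0, 0.297, -0.955, 0.386], [0.0, 0.0, 0.0, 1.0]] 302.1887926779188 -0.05113015472998342
```

View pics/scene0.png

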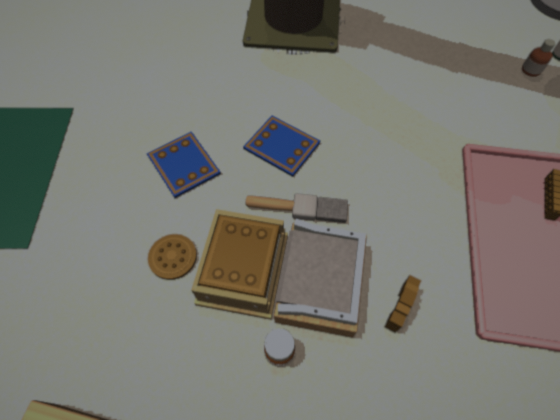

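View pics/side0.png

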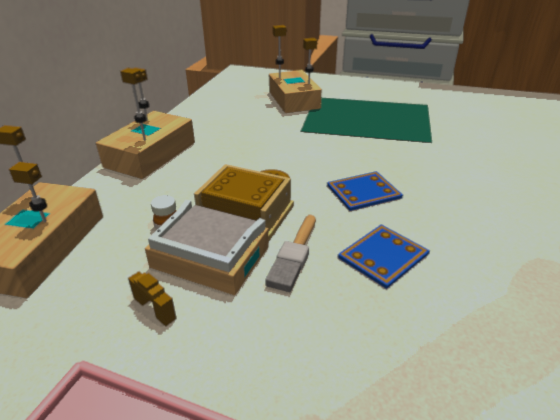

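View pics/wrist0.png

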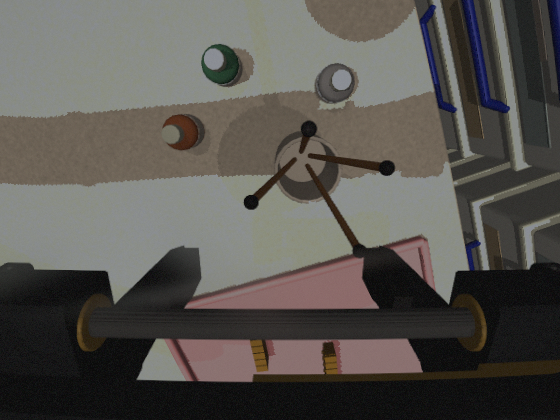

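The ochre stack is at about (243,258) and the jig at (322,272) in the scene view. The two blue look-alikes lie at (184,163) and (282,144). Next I measure the stack and the jig from depth.

```bash
python3 - <<'E'
from h import *
for n in ['scene','side']:
    s=pickle.load(open(n+'0.pkl','rb'))
    H,W=420,560
    K=np.array([[s['fx'],0,s['cx']],[0,s['fy'],s['cy']],[0,0,1.]])
    uu,vv=np.meshgrid(np.arange(W),np.arange(H))
    nn=cv2.undistortPoints(np.stack([uu,vv],-1).reshape(-1,1,2).astype(float),K,np.array([s['k1'],0,0,0.])).reshape(H,W,2)
    z=s['range_z']; T=s['world_from_camera']
    P=np.stack([nn[...,0]*z,nn[...,1]*z,z],-1)@T[:3,:3].T+T[:3,3]
    np.save(n+'P.npy',P)
    hz=P[...,2]
    # table level
    pts = [(240,258),(322,272),(172,256),(280,345),(220,250),(265,240),(320,300),(320,240)] if n=='scene' else [(245,190),(210,237),(365,192),(230,190),(260,185),(190,230),(230,240)]
    for u,v in pts: print(n,(u,v),P[v,u].round(4))
    im=s['img']; 
    m=((hz>0.035)&(hz<0.08)&(z>0)).astype(np.uint8)
    col=np.zeros((H,W,3),np.uint8)
    c=np.clip((hz-0.03)/0.04*255,0,255).astype(np.uint8)
    col=cv2.applyColorMap(c,cv2.COLORMAP_JET); col[m==0]=0
    x0,y0=(180,190) if n=='scene' else (130,150)
    a=im[y0:y0+150,x0:x0+200,::-1]; b=col[y0:y0+150,x0:x0+200]
    cv2.imwrite(f'pics/{n}_z.png',cv2.resize(np.vstack([np.clip(a*1.6,0,255).astype(np.uint8),b]),None,fx=2,fy=2,interpolation=cv2.INTER_CUBIC))
    for q in ['tile_a_centre','holder','jig_home','jar']:
        for r in cut_out(s,q) if False else []: pass
E
```

```text
scene (240, 258) [ 0.6165 -0.024   0.0615]
scene (322, 272) [0.6211 0.0946 0.0488]
scene (172, 256) [ 0.6026 -0.1386  0.0095]
scene (280, 345) [0.728  0.0448 0.0485]
scene (220, 250) [ 0.6065 -0.0549  0.0604]
scene (265, 240) [0.5849 0.0083 0.0619]
scene (320, 300) [0.6631 0.0938 0.0509]
scene (320, 240) [0.5714 0.089  0.0501]
side (245, 190) [0.3464 0.5531 0.4655]
side (210, 237) [0.6061 0.106  0.0525]
side (365, 192) [ 0.4152 -0.1476  0.0107]
side (230, 190) [ 0.6216 -0.0053  0.063 ]
side (260, 185) [ 0.5795 -0.0355  0.0626]
side (190, 230) [0.644  0.0974 0.05  ]
side (230, 240) [0.5748 0.1038 0.053 ]
```

View pics/scene_z.png

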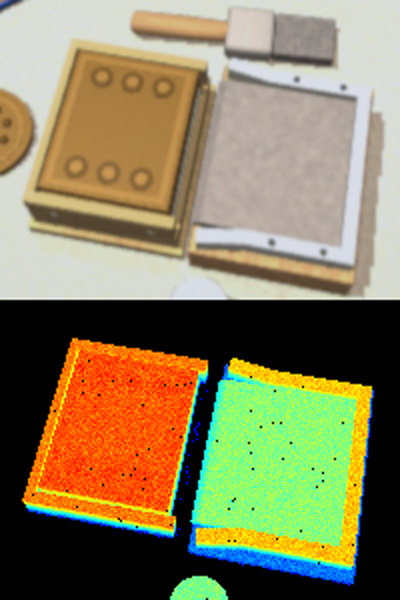

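View pics/side_z.png

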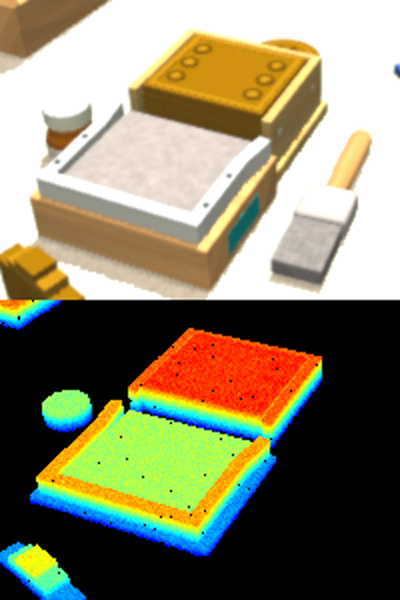

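```bash
python3 - <<'E'
from h import *
for n,c in [('scene',(240,258)),('side',(230,195))]:
    s=pickle.load(open(n+'0.pkl','rb')); P=np.load(n+'P.npy'); im=s['img']
    z=cv2.medianBlur(P[...,2].astype(np.float32),3)
    X,Y=P[...,0],P[...,1]
    box=(X>0.5)&(X<0.72)&(Y>-0.11)&(Y<0.18)&(s['range_z']>0)
    def rect(m,name):
        nn,l,st,ce=cv2.connectedComponentsWithStats(m.astype(np.uint8))
        k=1+np.argmax(st[1:,4]); mm=l==k
        p=P[mm][:,:2].astype(np.float32)
        (cx,cy),(w,h),a=cv2.minAreaRect(p*1000)
        print(n,name,mm.sum(),'c',(round(cx,1),round(cy,1)),'wh',round(w,1),round(h,1),'a',round(a,2),'zmed',np.median(P[mm][:,2]).round(4))
        return mm
    hsv=cv2.cvtColor(im,cv2.COLOR_RGB2HSV)
    print(n,'hsv tile',hsv[c[1],c[0]], 'table z', np.median(P[(X>0.48)&(X<0.52)&(Y>-0.1)&(Y<0.15)&(s['range_z']>0)][:,2]) )
    rect(box&(Y<0.04)&(z>0.056),'holdertop')
    h0=hsv[...,0].astype(int); sat=hsv[...,1]
    tm=box&(Y<0.045)&(z>0.055)&(sat>190)
    print(np.unique(h0[tm])[:5]); rect(tm,'tile')
    deck=box&(Y>0.03)&(z>0.044)&(np.abs(z-np.median(z[box&(Y>0.07)&(Y<0.12)&(X>0.59)&(X<0.65)]))<0.0035)
    d=rect(deck,'deck')
    g=rect(box&(Y>0.03)&(z>0.0545)&(sat<110),'guides')
    # plane fits z 
    for nm,mm in (('tile',tm),('deck',d)):
        A=np.c_[P[mm],np.ones(mm.sum())]; co,*_=np.linalg.lstsq(A[:,[0,1,3]],A[:,2],rcond=None); print(nm,'plane',co.round(4))
E
```

```text
scene hsv tile [ 17 156 108] table z 0.011143627703721848
scene holdertop 5918 c (608.7, -26.5) wh 106.2 131.9 a 84.99 zmed 0.0615
[]Traceback (most recent call last):
  File "<stdin>", line 19, in <module>
  File "<stdin>", line 9, in rect
    return _wrapfunc(a, 'argmax', axis=axis, out=out, **kwds)
    return bound(*args, **kwds)
ValueError: attempt to get argmax of an empty sequence
```

```bash
cat > fit.py <<'E'
from h import *
from scipy.optimize import least_squares
# fit line edges: accurate via transitions in top-down map
def run(n,thr):
    s=pickle.load(open(n+'0.pkl','rb')); P=np.load(n+'P.npy'); im=s['img']
    z=cv2.medianBlur(P[...,2].astype(np.float32),3)
    X,Y=P[...,0],P[...,1]
    box=(X>0.5)&(X<0.72)&(Y>-0.11)&(Y<0.18)&(s['range_z']>0)
    hsv=cv2.cvtColor(im,cv2.COLOR_RGB2HSV); sat=hsv[...,1]
    def rect(m,name,zt):
        nn,l,st,ce=cv2.connectedComponentsWithStats(m.astype(np.uint8))
        k=1+np.argmax(st[1:,4]); mm=(l==k)
        cs,_=cv2.findContours(mm.astype(np.uint8),cv2.RETR_EXTERNAL,cv2.CHAIN_APPROX_NONE)
        c=max(cs,key=len)[:,0]
        p=np.array([px2w(s,u,v,world_z=zt)[:2] for u,v in c],np.float32)
        (cx,cy),(w,h),a=cv2.minAreaRect(p*1000)
        print(n,name,mm.sum(),'c',(round(cx,1),round(cy,1)),'wh',round(w,1),round(h,1),'a',round(a,2),'zmed',np.median(P[mm][:,2]).round(4))
        return mm
    rect(box&(Y<0.04)&(z>0.056),'holdertop',.0605)
    tm=box&(Y<0.045)&(z>0.055)&(sat>thr)
    tm=rect(tm,'tile',.062)
    med=np.median(z[box&(Y>0.07)&(Y<0.12)&(X>0.59)&(X<0.65)])
    d=rect(box&(Y>0.03)&(np.abs(z-med)<0.0035)&(sat<80),'deck',.049)
    g=rect(box&(Y>0.03)&(z>0.0545)&(sat<80),'guides',.0575)
    for nm,mm in (('tile',tm),('deck',d),('guide',g)):
        A=np.c_[P[mm],np.ones(mm.sum())]; co,*_=np.linalg.lstsq(A[:,[0,1,3]],A[:,2],rcond=None); print(nm,'plane',co.round(4))
    tb=(X>0.48)&(X<0.53)&(Y>-0.1)&(Y<0.02)&(s['range_z']>0)&(sat<60); print('table',np.median(P[tb][:,2]))
    for u,v in [(240,258),(215,235),(202,265),(322,272),(350,240),(230,190),(305,185)]: print((u,v),hsv[v,u])
run('scene',140)
run('side',200)
E
python3 fit.py
```

```text
scene holdertop 5918 c (609.4, -26.4) wh 106.1 132.1 a 84.99 zmed 0.0615
scene tile 4572 c (609.7, -24.7) wh 92.7 111.0 a 84.84 zmed 0.0618
scene deck 5277 c (613.8, 89.4) wh 102.4 123.6 a 84.69 zmed 0.0505
scene guides 1678 c (618.8, 95.9) wh 107.2 143.4 a 85.02 zmed 0.0572
tile plane [-0.0024 -0.0014  0.0632]
deck plane [0.001  0.0055 0.0493]
guide plane [0.0013 0.0006 0.0563]
table -0.00039520503148537944
(240, 258) [ 17 156 108]
(215, 235) [ 17 151 115]
(202, 265) [ 22 102 118]
(322, 272) [ 13  31 115]
(350, 240) [ 13  29 104]
(230, 190) [ 43  13 139]
(305, 185) [ 39  18 139]
side holdertop 2714 c (606.8, -25.7) wh 113.5 134.9 a 84.95 zmed 0.0628
side tile 1922 c (607.3, -21.7) wh 99.1 109.5 a 85.4 zmed 0.0631
side deck 2765 c (623.1, 83.1) wh 92.5 121.0 a 84.21 zmed 0.0518
side guides 1277 c (616.8, 96.3) wh 112.0 143.5 a 85.23 zmed 0.0582
tile plane [-0.0018 -0.006   0.064 ]
deck plane [0.0004 0.0018 0.0514]
guide plane [-0.0009 -0.0029  0.0588]
table 0.0011721325055386589
(240, 258) [ 22 114 159]
(215, 235) [ 13  27 149]
(202, 265) [ 17 135 130]
(322, 272) [ 44  26 194]
(350, 240) [ 44  26 194]
(230, 190) [ 20 236 131]
(305, 185) [ 53  16 194]
```

```bash
cat > fit2.py <<'E'
from h import *
def run(n):
    s=pickle.load(open(n+'0.pkl','rb')); P=np.load(n+'P.npy'); im=s['img']
    z=cv2.medianBlur(P[...,2].astype(np.float32),3); X,Y=P[...,0],P[...,1]
    med=np.median(z[(Y>0.07)&(Y<0.12)&(X>0.59)&(X<0.65)])
    sat=cv2.cvtColor(im,cv2.COLOR_RGB2HSV)[...,1]
    m=((z>med+0.0035)&(Y>0.03)&(Y<.18)&(X>.5)&(X<.72)&(sat<80)).astype(np.float32)
    # scan lines on plane z=.0575 in frame at angle
    th=np.deg2rad(-5.0); xh=np.array([np.cos(th),np.sin(th)]); yh=np.array([-np.sin(th),np.cos(th)])
    c=np.array([.6185,.090])
    def samp(p):
        u,v=w2px(s,[p[0],p[1],.0575]); return cv2.getRectSubPix(m,(1,1),(float(u),float(v)))[0,0]
    def cross(o,d,L=0.09):
        t=np.arange(0,L,.0003); val=np.array([samp(o+d*k) for k in t]); 
        i=np.argmax(val>0.5); return t[i] if val.max()>.5 else np.nan
    fy=[(a,cross(c+xh*a,yh)) for a in np.arange(-.045,.046,.01)]
    pts=np.array([c+xh*a+yh*t for a,t in fy]); l=np.polyfit(pts[:,0],pts[:,1],1)
    print(n,'stop t',[round(t*1e3,1) for a,t in fy],'slope',np.rad2deg(np.arctan(l[0])))
    for sg in (1,-1):
        r=[(b,cross(c+yh*b,sg*xh)) for b in np.arange(-.03,.036,.008)]
        print(' guide',sg,[round(t*1e3,1) for _,t in r])
        pts=np.array([c+yh*b+sg*xh*t for b,t in r if b>-.02]); g=np.polyfit(pts[:,1],pts[:,0],1); print('  angle',np.rad2deg(np.arctan(g[0])))
run('scene'); run('side')
E
python3 fit2.py
```

```text
scene stop t [np.float64(50.1), np.float64(49.5), np.float64(49.2), np.float64(49.8), np.float64(49.5), np.float64(49.2), np.float64(48.9), np.float64(49.8), np.float64(49.5), np.float64(49.2)] slope -5.280683068468179
 guide 1 [np.float64(58.5), np.float64(57.0), np.float64(56.7), np.float64(56.7), np.float64(56.4), np.float64(56.4), np.float64(56.4), np.float64(56.1), np.float64(56.1)]
  angle 4.232583935313005
 guide -1 [np.float64(59.7), np.float64(57.6), np.float64(56.1), np.float64(56.1), np.float64(55.8), np.float64(55.5), np.float64(55.8), np.float64(55.2), np.float64(54.9)]
  angle 6.380429762015627
side stop t [np.float64(47.7), np.float64(47.4), np.float64(47.1), np.float64(47.7), np.float64(48.3), np.float64(47.7), np.float64(47.1), np.float64(46.8), np.float64(48.0), np.float64(47.7)] slope -4.988461740266577
 guide 1 [np.float64(55.8), np.float64(54.9), np.float64(53.1), np.float64(53.1), np.float64(54.6), np.float64(54.6), np.float64(53.1), np.float64(52.8), np.float64(54.0)]
  angle 5.143577825599679
 guide -1 [np.float64(59.4), np.float64(58.8), np.float64(57.9), np.float64(58.2), np.float64(58.2), np.float64(57.6), np.float64(58.2), np.float64(57.9), np.float64(57.6)]
  angle 5.38267278912853
```

Call:
carry_out --pt "0.022 -0.034 0" --pt "0.044 -0.068 0" --pt "0.066 -0.102 0" --pt "0.088 -0.136 0" --pt "0.11 -0.17 0" --pt "0.132 -0.204 0" --pt "0.154 -0.238 0" --pt "0.176 -0.272 0" --roll '[-0.08,-0.16,-0.24,-0.32,-0.4,-0.48,-0.56,-0.64]' --gripper 0.4 --grip_force 20

```text
clock: 2.02
tool_pos: [0.3898, 0.314, 0.258]
eef_rot: [0.476, 0.88, 0.0, 0.0]
contact_force: [0.7, 0.7, 0.1]
opening: 0.42
```

Call:
carry_out --pt "0.022 -0.034 0" --pt "0.044 -0.068 0" --pt "0.066 -0.102 0" --pt "0.088 -0.136 0" --pt "0.11 -0.17 -0.01" --pt "0.132 -0.204 -0.03" --pt "0.154 -0.238 -0.05" --pt "0.176 -0.272 -0.07" --roll '[-0.09,-0.18,-0.27,-0.36,-0.45,-0.54,-0.63,-0.67]'

```text
clock: 2.68
tool_pos: [0.5618, 0.0485, 0.1923]
eef_rot: [0.74, 0.673, 0.001, 0.001]
contact_force: [0.6, 0.4, -0.6]
opening: 0.402
```

Call:
carry_out --pt "0.02 -0.031 -0.01" --pt "0.04 -0.062 -0.02" --pt "0.044 -0.068 -0.03" --pt "0.044 -0.068 -0.05" --pt "0.044 -0.068 -0.05" --roll '[0,0,0,0,0]'

```text
clock: 3.1
tool_pos: [0.6039, -0.0202, 0.1392]
eef_rot: [0.74, 0.672, -0.001, -0.001]
contact_force: [-0.3, -0.1, -1.0]
opening: 0.402
```

```bash
python3 - <<'E'
from h import *
s=snapshot('wrist'); save(s,'wrist1'); pickle.dump(s,open('wrist1.pkl','wb'))
s=snapshot('side'); save(s,'side1')
t=status.get_state(); print(t['clock'],t['tool_pos'],t['eef_rot'],t['contact_force'],t['opening'])
q=t['eef_rot']; print(np.rad2deg(2*np.arctan2(q[1],q[0]))-90)
E
```

```text
3.2 [ 0.60507197 -0.01861244  0.14189419] [ 7.39392649e-01  6.73274259e-01  3.68834784e-04 -3.84074217e-04] [ 0.53053197  0.62539527 -0.11518727] 0.3955720730717206
-5.359426276821026
```

View pics/wrist1.png

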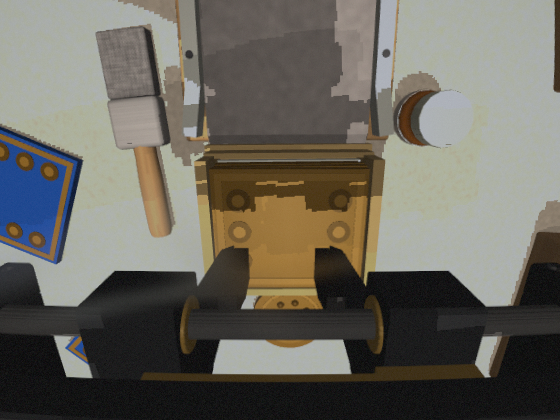

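View pics/side1.png

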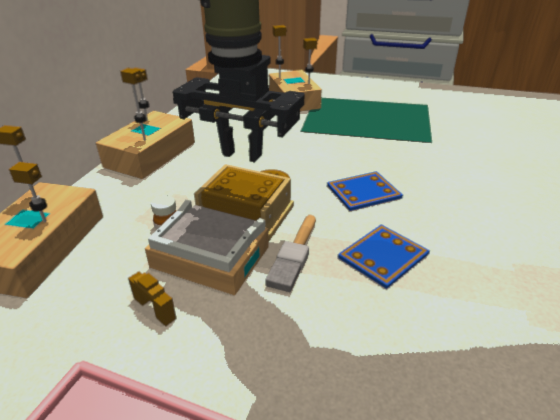

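```bash
python3 - <<'E'
from h import *
for i in range(6):
    s=snapshot('wrist')
    t=status.get_state(); print(round(t['clock'],3),t['tool_pos'].round(4),t['contact_force'].round(2),t['moment'].round(3))
pickle.dump(s,open('wrist2.pkl','wb'))
E
```

```text
3.25 [ 0.6057 -0.0184  0.1427] [0.23 0.03 0.47] [-0.091 -0.     0.051]
3.3 [ 0.6061 -0.0184  0.1432] [0.51 1.01 0.38] [-0.059  0.06  -0.025]
3.35 [ 0.6062 -0.0185  0.1434] [ 0.03 -0.33 -0.74] [-0.072  0.093 -0.001]
3.4 [ 0.6063 -0.0186  0.1434] [-0.26 -0.71  0.13] [-0.023  0.086  0.051]
3.45 [ 0.6062 -0.0188  0.1433] [-0.98  0.83 -0.98] [-0.038  0.115 -0.003]
3.5 [ 0.6062 -0.0189  0.1432] [-0.17 -0.03  0.33] [-0.04   0.037 -0.067]
```

Call:
carry_out --pt "0.001 -0.002 -0.015" --pt "0.0025 -0.0045 -0.03" --pt "0.0025 -0.0045 -0.043" --pt "0.0025 -0.0045 -0.05" --pt "0.0025 -0.0045 -0.054" --pt "0.0025 -0.0045 -0.056" --pt "0.0025 -0.0045 -0.056" --pt "0.0025 -0.0045 -0.056" --roll '[0,0,0,0,0,0,0,0]'

```text
clock: 4.17
tool_pos: [0.609, -0.0234, 0.0877]
eef_rot: [0.739, 0.673, 0.002, 0.001]
contact_force: [0.5, 0.2, 0.4]
opening: 0.398
```

```bash
cat > st.py <<'E'
from h import *
import sys
cam=sys.argv[1]; F=[]
for i in range(int(sys.argv[3])):
    s=snapshot(cam); t=status.get_state(); F.append(np.r_[t['contact_force'],t['tool_pos']])
F=np.array(F); save(s,sys.argv[2]); pickle.dump(s,open('last.pkl','wb'))
print(round(t['clock'],2),F[:,:3].mean(0).round(2),F[-1,3:].round(4),F[0,3:].round(4))
E
python3 st.py wrist w3 4
```

```text
4.37 [ 0.08  0.38 -0.14] [ 0.609  -0.0235  0.0877] [ 0.6091 -0.0234  0.0878]
```

View pics/w3.png

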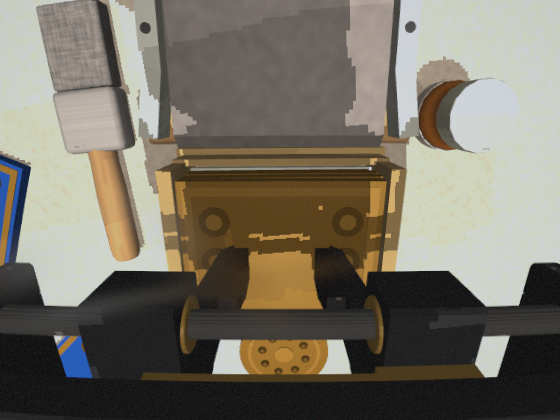

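Call:
carry_out --pt "0 0 -0.0015" --pt "0 0 -0.003" --pt "0 0 -0.004" --pt "0 0 -0.005" --pt "0 0 -0.0055" --roll '[0,0,0,0,0]'

```text
clock: 4.78
tool_pos: [0.6089, -0.0234, 0.082]
eef_rot: [0.739, 0.673, 0.002, 0.001]
contact_force: [-0.1, -0.8, -0.8]
opening: 0.398
```

```bash
python3 st.py wrist w4 3
```

```text
4.93 [0.19 0.01 0.45] [ 0.609  -0.0235  0.0821] [ 0.6088 -0.0234  0.082 ]
```

Call:
carry_out --pt "0 0 -0.0005" --pt "0 0 -0.001" --pt "0 0 -0.0015" --pt "0 0 -0.0015" --roll '[0,0,0,0]'

```text
clock: 5.27
tool_pos: [0.609, -0.0235, 0.081]
eef_rot: [0.739, 0.673, 0.002, 0.001]
contact_force: [-0.3, 0.3, 5.9]
opening: 0.399
```

```bash
python3 st.py wrist w5 4
```

```text
5.47 [-1.2  -0.04  5.45] [ 0.609  -0.0235  0.0811] [ 0.609  -0.0234  0.0811]
```

Call:
carry_out --pt "0.0001 0.0015 -0.0005" --pt "0.0003 0.0035 -0.0005" --pt "0.0004 0.0055 -0.0005" --pt "0.0006 0.0075 -0.0005" --pt "0.0008 0.0095 -0.0005" --roll '[0,0,0,0,0]'

```text
clock: 5.88
tool_pos: [0.6104, -0.0144, 0.0811]
eef_rot: [0.74, 0.673, 0.002, 0.002]
contact_force: [0.1, -1.2, 5.3]
opening: 0.398
```

```bash
python3 st.py scene s6 2
```

```text
5.98 [-0.23 -0.16  4.97] [ 0.6105 -0.0137  0.0811] [ 0.6105 -0.0137  0.0811]
```

View pics/s6.png

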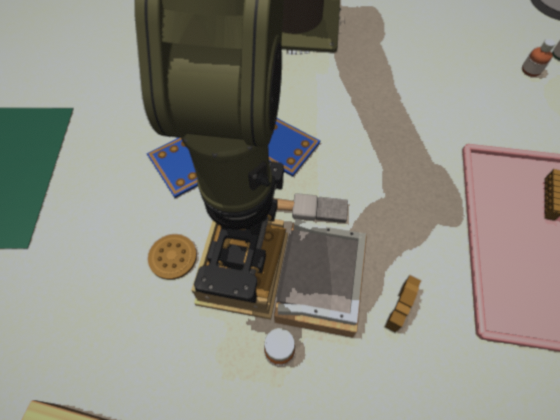

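```bash
python3 st.py side sd7 1; python3 st.py wrist w7 1; python3 - <<'E'
import cv2,numpy as np
a=cv2.imread('pics/sd7.png')[150:290,130:330]; b=cv2.imread('pics/w7.png')[90:300,140:420]; c=cv2.imread('pics/w5.png')[90:300,140:420]
a=np.clip(a*1.4,0,255).astype('uint8')
cv2.imwrite('pics/c7.png',np.hstack([cv2.resize(a,(400,280)),cv2.resize(b,(373,280))]))
cv2.imwrite('pics/c7b.png',np.hstack([cv2.resize(c,(373,280)),cv2.resize(b,(373,280))]))
E
```

```text
6.03 [0.15 0.04 4.62] [ 0.6105 -0.0137  0.0811] [ 0.6105 -0.0137  0.0811]
6.08 [ 0.35 -0.04  5.25] [ 0.6105 -0.0137  0.0811] [ 0.6105 -0.0137  0.0811]
```

View pics/c7.png

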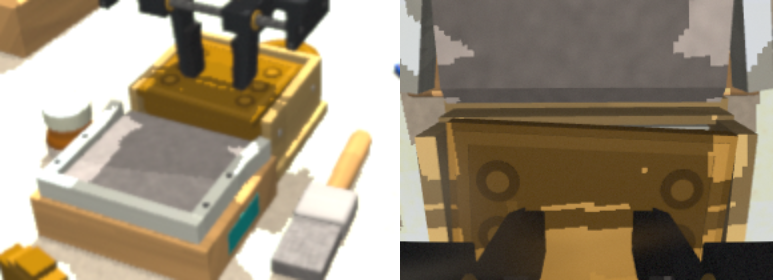

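View pics/c7b.png

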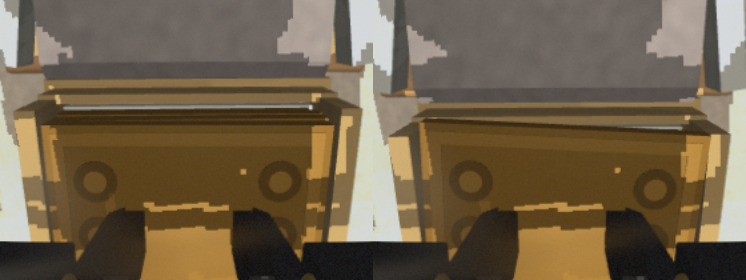

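Call:
carry_out --pt "0 0 0.002" --pt "0 0 0.006" --pt "0 0 0.006" --pt "0.006 0 0.006" --pt "0.012 0 0.006" --pt "0.012 0 0.006" --roll '[0,0,0,0,0,0]' --gripper 0.0 --grip_force 10

```text
clock: 6.58
tool_pos: [0.6244, -0.0136, 0.0871]
eef_rot: [0.739, 0.673, 0.003, 0.003]
contact_force: [-0.1, 0.4, -0.9]
opening: 0.002
```

```bash
python3 st.py wrist w8 1; python3 - <<'E'
from h import *
t=status.get_state(); print(t['opening'])
from scipy.spatial.transform import Rotation as R
print(R.from_quat(t['eef_rot']).as_matrix().round(4))
E
```

```text
6.63 [-0.9   0.49  0.06] [ 0.6235 -0.0136  0.0869] [ 0.6235 -0.0136  0.0869]
0.0031292120165415964
[[ 9.330e-02  9.956e-01  7.200e-03]
 [ 9.956e-01 -9.330e-02  7.000e-04]
 [ 1.400e-03  7.100e-03 -1.000e+00]]
```

View pics/w8.png

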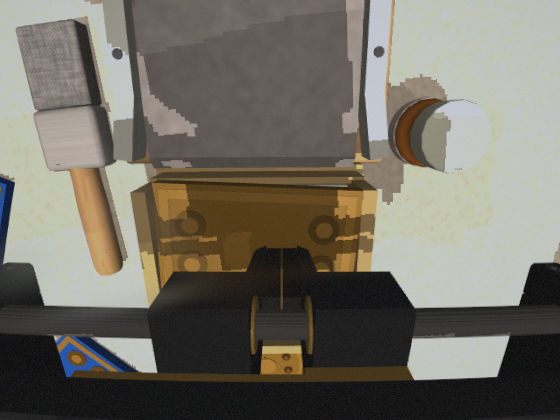

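Call:
carry_out --pt "0.002 0 -0.002" --pt "0.004 0 -0.004" --pt "0.004 0 -0.005" --pt "0.004 0 -0.0058" --pt "0.004 0 -0.0062" --pt "0.004 0 -0.0064" --roll '[0,0,0,0,0,0]'

```text
clock: 7.13
tool_pos: [0.6279, -0.0136, 0.081]
eef_rot: [0.739, 0.673, 0.003, 0.002]
contact_force: [-0.2, -0.4, 6.0]
opening: 0.007
```

```bash
python3 st.py wrist w9 2
```

```text
7.23 [-0.83 -0.15  5.61] [ 0.6278 -0.0136  0.0811] [ 0.6279 -0.0136  0.081 ]
```

Call:
carry_out --pt "0.0001 0.0015 -0.0005" --pt "0.0003 0.004 -0.0005" --pt "0.0005 0.0065 -0.0005" --pt "0.0007 0.009 -0.0005" --pt "0.0009 0.0115 -0.0005" --pt "0.001 0.0125 -0.0005" --roll '[0,0,0,0,0,0]'

```text
clock: 7.73
tool_pos: [0.6292, -0.0008, 0.081]
eef_rot: [0.739, 0.673, 0.004, 0.003]
contact_force: [0.6, -0.5, 4.6]
opening: 0.004
```

```bash
python3 st.py side sd10 1; python3 st.py wrist w10 1; cat > cr.py <<'E'
import cv2,numpy as np,sys
k=sys.argv[1]
a=cv2.imread(f'pics/sd{k}.png')[150:290,130:330]; b=cv2.imread(f'pics/w{k}.png')[60:300,100:440]
a=np.clip(a*1.4,0,255).astype('uint8');b=np.clip(b*1.5,0,255).astype('uint8')
cv2.imwrite(f'pics/c{k}.png',np.hstack([cv2.resize(a,(400,280),interpolation=2),cv2.resize(b,(397,280),interpolation=2)]))
E
python3 cr.py 10
```

```text
7.78 [-0.61 -0.75  5.91] [ 6.292e-01 -6.000e-04  8.100e-02] [ 6.292e-01 -6.000e-04  8.100e-02]
7.83 [ 0.66 -0.35  5.66] [ 6.292e-01 -6.000e-04  8.100e-02] [ 6.292e-01 -6.000e-04  8.100e-02]
```

View pics/c10.png

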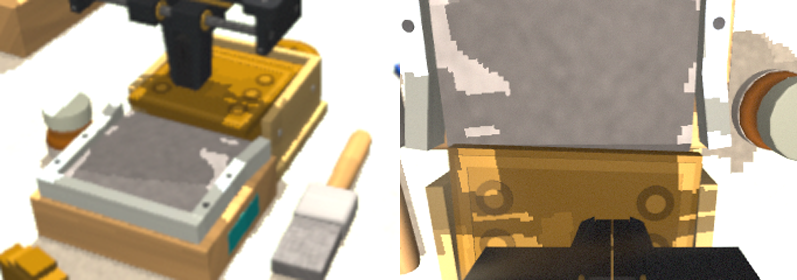

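Call:
carry_out --pt "0.0001 0.002 -0.0005" --pt "0.0004 0.0045 -0.0005" --pt "0.0006 0.007 -0.0005" --pt "0.0009 0.0095 -0.0005" --pt "0.0011 0.012 -0.0005" --pt "0.0011 0.0125 -0.0005" --roll '[0,0,0,0,0,0]'

```text
clock: 8.33
tool_pos: [0.6308, 0.0124, 0.0809]
eef_rot: [0.739, 0.674, 0.004, 0.003]
contact_force: [0.1, -1.0, 5.2]
opening: 0.005
```

```bash
python3 st.py side sd11 1; python3 st.py wrist w11 1; 
python3 cr.py 11
```

```text
8.38 [0.61 0.41 4.05] [0.6308 0.0123 0.0809] [0.6308 0.0123 0.0809]
8.43 [-0.03 -0.02  6.27] [0.6308 0.0123 0.0809] [0.6308 0.0123 0.0809]
```

View pics/c11.png

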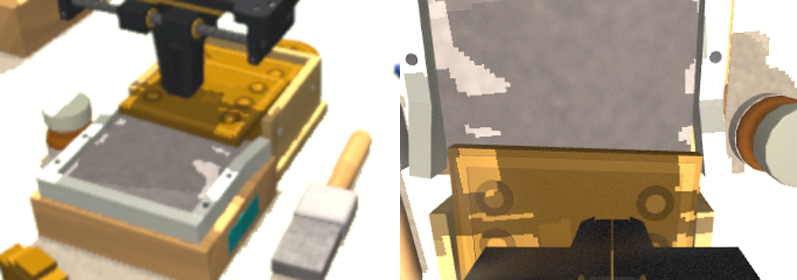

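```bash
cat > meas.py <<'E'
from h import *
import sys
s=pickle.load(open('last.pkl','rb'))
H,W=420,560
K=np.array([[s['fx'],0,s['cx']],[0,s['fy'],s['cy']],[0,0,1.]])
uu,vv=np.meshgrid(np.arange(W),np.arange(H))
nn=cv2.undistortPoints(np.stack([uu,vv],-1).reshape(-1,1,2).astype(float),K,np.array([s['k1'],0,0,0.])).reshape(H,W,2)
z=s['range_z']; T=s['world_from_camera']
P=np.stack([nn[...,0]*z,nn[...,1]*z,z],-1)@T[:3,:3].T+T[:3,3]
hsv=cv2.cvtColor(s['img'],cv2.COLOR_RGB2HSV)
th=np.deg2rad(-5.2); xh=np.array([np.cos(th),np.sin(th)]); yh=np.array([-np.sin(th),np.cos(th)])
o=np.array([.619,.0935])
L=np.stack([(P[...,:2]-o)@xh,(P[...,:2]-o)@yh],-1)*1e3; zz=P[...,2]*1e3; ok=z>0
g=ok&(hsv[...,1]<80)&(zz>54.5)&(zz<61)&(np.abs(L[...,0])<72)&(L[...,1]>-60)
t=ok&(hsv[...,1]>120)&(zz>55)&(zz<66)&(np.abs(L[...,0])<59)
print('stop face y (guide mask, |x|<40):',end=' ')
k=g&(np.abs(L[...,0])<40)&(L[...,1]>30)
if k.any(): print(np.percentile(L[k][:,1],[2,50]).round(1),end='')
print()
for y in range(-45,45,10):
    r=g&(np.abs(L[...,1]-y)<3); a=L[r][:,0]
    if (a<-40).any() and (a>40).any(): print('guide y',y,np.percentile(a[a<-40],97).round(1),np.percentile(a[a>40],3).round(1))
for y in range(-110,50,10):
    r=t&(np.abs(L[...,1]-y)<3); a=L[r][:,0]
    if r.sum()>30: print('ochre y',y,np.percentile(a,[1,99]).round(1),'z',np.median(zz[r]).round(1))
for x in (-45,-30,-15,0,15,30,45):
    r=t&(np.abs(L[...,0]-x)<3)
    if r.sum()>10: print('front x',x,np.percentile(L[r][:,1],99).round(1),'z',zz[r][np.argsort(L[r][:,1])[-15:]].mean().round(1))
d=ok&(hsv[...,1]<80)&(np.abs(L[...,0])<45)&(L[...,1]<40)&(L[...,1]>-40)&(zz<54.5)&(zz>40)
if d.any(): print('deck z',np.median(zz[d]).round(2),'guide z',np.median(zz[g]).round(2))
E
python3 meas.py
```

```text
stop face y (guide mask, |x|<40): [45.  45.5]
guide y -45 -61.1 60.2
guide y -35 -59.4 58.3
guide y -25 -58.1 57.0
guide y -15 -57.6 56.2
guide y -5 -57.3 56.2
guide y 5 -57.5 56.3
guide y 15 -57.3 56.4
guide y 25 -57.3 56.1
guide y 35 -57.2 56.3
ochre y -100 [-56.9  19.3] z 62.1
ochre y -90 [-57.  -42.2] z 62.4
ochre y -80 [-52.9  56.2] z 62.3
ochre y -70 [-51.8  56.9] z 62.2
ochre y -60 [-50.9  56.7] z 62.3
ochre y -50 [-50.4  56.9] z 62.2
ochre y -40 [-50.   56.3] z 61.9
front x -45 -37.5 z 59.0
front x -30 -38.0 z 59.8
front x -15 -38.6 z 59.0
front x 0 -39.1 z 59.8
front x 15 -39.7 z 59.7
front x 30 -40.3 z 59.7
front x 45 -41.0 z 59.7
deck z 51.63 guide z 58.18
```

Call:
carry_out --pt "0 0 0.002" --pt "0 0.003 0.004" --pt "0.001 0.01 0.004" --pt "0.0015 0.018 0.004" --pt "0.0015 0.018 0.002" --pt "0.0015 0.018 0.0005" --pt "0.0015 0.018 0.0" --pt "0.0015 0.018 -0.0004" --roll '[0,0,0,0,0,0,0,0]'

```text
clock: 9.1
tool_pos: [0.6326, 0.0305, 0.0808]
eef_rot: [0.739, 0.674, 0.004, 0.003]
contact_force: [0.1, 1.6, 4.7]
opening: 0.007
```

```bash
python3 st.py wrist w12 2; python3 meas.py | grep -E 'front|ochre'
```

```text
9.2 [-0.38  1.82  4.27] [0.6326 0.0302 0.0808] [0.6326 0.0303 0.0808]
ochre y -110 [ 8.6 30. ] z 65.4
ochre y -80 [-54.6 -13.5] z 62.9
ochre y -70 [-57.3  58.3] z 62.2
ochre y -60 [-50.8  57.5] z 61.5
ochre y -50 [-49.5  57.6] z 60.7
ochre y -40 [-49.5  26.5] z 59.6
front x -45 -39.5 z 59.3
front x -30 -40.1 z 59.8
front x -15 -40.5 z 58.9
front x 0 -41.4 z 58.9
front x 15 -42.2 z 59.4
front x 30 -42.9 z 58.9
front x 45 -43.8 z 58.6
```

Call:
carry_out --pt "-0.0005 0.001 -0.0005" --pt "-0.0012 0.003 -0.0006" --pt "-0.0019 0.0055 -0.0006" --pt "-0.0026 0.008 -0.0007" --pt "-0.0033 0.0105 -0.0007" --pt "-0.004 0.013 -0.0008" --roll '[0,0,0,0,0,0]'

```text
clock: 9.7
tool_pos: [0.6287, 0.0429, 0.0801]
eef_rot: [0.739, 0.673, 0.004, 0.004]
contact_force: [-0.4, -1.6, 4.8]
opening: 0.008
```

```bash
python3 st.py side sd13 1; python3 st.py wrist w13 1; python3 meas.py | grep -E 'front|ochre'; python3 cr.py 13
```

```text
9.75 [ 0.51 -0.67  6.08] [0.6286 0.0439 0.0801] [0.6286 0.0439 0.0801]
9.8 [-0.12  0.2   5.27] [0.6286 0.0439 0.0801] [0.6286 0.0439 0.0801]
ochre y -110 [ 2.2 25.7] z 65.2
ochre y -100 [ 3.3 25.1] z 64.5
ochre y -60 [-57.1 -48.2] z 62.1
ochre y -50 [-56.2  51.7] z 61.3
ochre y -40 [-56.1  51.4] z 60.4
ochre y -30 [-55.2  51.4] z 59.6
front x -45 -30.9 z 59.7
front x -30 -29.9 z 58.8
front x -15 -29.6 z 58.8
front x 0 -29.4 z 58.2
front x 15 -29.2 z 58.5
front x 30 -29.0 z 58.3
front x 45 -28.9 z 58.3
```

View pics/c13.png

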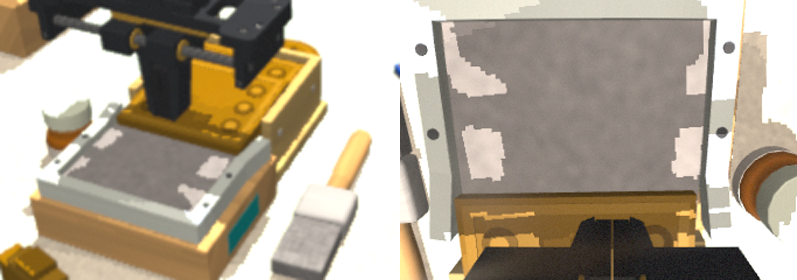

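Call:
carry_out --pt "0.0004 0.002 -0.0005" --pt "0.0009 0.0045 -0.0006" --pt "0.0014 0.007 -0.0006" --pt "0.0019 0.0095 -0.0007" --pt "0.0024 0.012 -0.0007" --pt "0.0029 0.0145 -0.0008" --roll '[0,0,0,0,0,0]'

```text
clock: 10.3
tool_pos: [0.6317, 0.0581, 0.0797]
eef_rot: [0.739, 0.674, 0.005, 0.004]
contact_force: [-0.6, -1.2, 6.5]
opening: 0.003
```

```bash
python3 st.py side sd14 1; python3 st.py wrist w14 1; python3 meas.py | grep -E 'front|ochre'; python3 cr.py 14
```

```text
10.35 [-0.2  -0.47  6.06] [0.6318 0.0589 0.0797] [0.6318 0.0589 0.0797]
10.4 [ 0.77 -0.48  5.72] [0.6318 0.0589 0.0797] [0.6318 0.0589 0.0797]
ochre y -100 [ 3.7 27.7] z 64.4
ochre y -90 [ 4.5 27.6] z 63.4
ochre y -50 [-55.  -50.2] z 61.5
ochre y -40 [-55.2  53.7] z 61.0
ochre y -30 [-54.5  53.5] z 60.6
ochre y -20 [-54.3  53. ] z 60.3
front x -45 -15.3 z 59.9
front x -30 -14.8 z 59.6
front x -15 -14.4 z 58.6
front x 0 -14.1 z 58.2
front x 15 -14.0 z 57.9
front x 30 -13.8 z 58.0
front x 45 -13.7 z 58.6
```

View pics/c14.png

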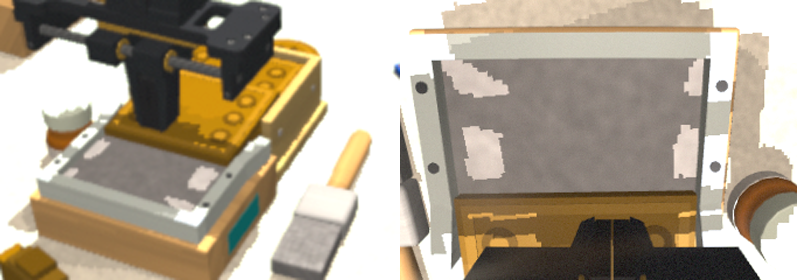

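Call:
carry_out --pt "0.0002 0.002 -0.0005" --pt "0.0004 0.0045 -0.0005" --pt "0.0006 0.007 -0.0006" --pt "0.0008 0.0095 -0.0006" --pt "0.0011 0.012 -0.0007" --pt "0.0013 0.0145 -0.0007" --roll '[0,0,0,0,0,0]'

```text
clock: 10.9
tool_pos: [0.6334, 0.073, 0.0794]
eef_rot: [0.739, 0.674, 0.005, 0.004]
contact_force: [-0.3, -0.5, 7.2]
opening: 0.006
```

```bash
python3 st.py side sd15 1; python3 st.py wrist w15 1; python3 meas.py | grep -E 'front|ochre'; python3 cr.py 15
```

```text
10.95 [ 0.76 -0.7   7.34] [0.6334 0.0738 0.0794] [0.6334 0.0738 0.0794]
11.0 [ 0.7  -0.16  7.2 ] [0.6334 0.0738 0.0794] [0.6334 0.0738 0.0794]
ochre y -100 [ 3.2 29.4] z 55.3
ochre y -90 [ 3.8 28.1] z 63.3
ochre y -80 [ 4.5 27.7] z 63.0
ochre y -70 [ 5.4 27.3] z 62.6
ochre y -30 [-55.1 -46.4] z 61.2
ochre y -20 [-54.6  53.8] z 60.7
ochre y -10 [-54.1  53.3] z 60.1
ochre y 0 [-53.1  53.5] z 59.6
front x -45 -0.3 z 59.7
front x -30 0.2 z 59.8
front x -15 0.7 z 58.1
front x 0 0.9 z 58.2
front x 15 1.1 z 58.0
front x 30 1.3 z 58.5
front x 45 1.5 z 58.4
```

View pics/c15.png

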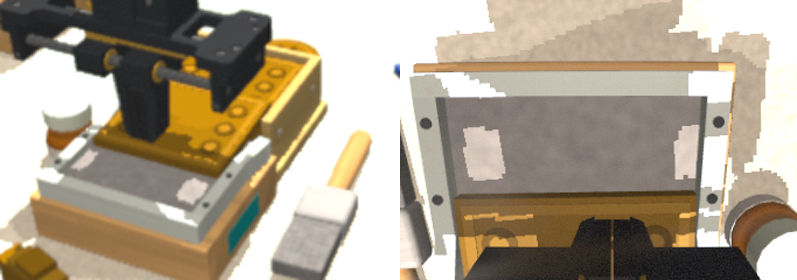

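Call:
carry_out --pt "0.0002 0.002 -0.0004" --pt "0.0004 0.0045 -0.0004" --pt "0.0006 0.007 -0.0005" --pt "0.0008 0.0095 -0.0005" --pt "0.0011 0.012 -0.0006" --pt "0.0013 0.0145 -0.0006" --roll '[0,0,0,0,0,0]'

```text
clock: 11.5
tool_pos: [0.635, 0.0879, 0.0792]
eef_rot: [0.739, 0.674, 0.005, 0.004]
contact_force: [-1.0, -0.7, 6.4]
opening: 0.008
```

```bash
python3 st.py side sd16 1; python3 st.py wrist w16 1; python3 meas.py | grep -E 'front|ochre'; python3 cr.py 16
```

```text
11.55 [ 0.12 -0.77  7.04] [0.635  0.0888 0.0792] [0.635  0.0888 0.0792]
11.6 [-0.39  0.57  6.81] [0.635  0.0887 0.0792] [0.635  0.0887 0.0792]
ochre y -70 [ 4.2 28.3] z 63.1
ochre y -60 [ 4.9 28.1] z 62.2
ochre y -20 [-54.7 -49.7] z 60.9
ochre y -10 [-54.6  54.8] z 60.6
ochre y 0 [-54.2  54.1] z 60.3
ochre y 10 [-53.6  53.6] z 60.2
front x -45 14.7 z 60.1
front x -30 15.2 z 59.5
front x -15 15.7 z 58.3
front x 0 15.9 z 57.9
front x 15 122.1 z 55.5
front x 30 121.2 z 57.2
front x 45 16.5 z 58.3
```

View pics/c16.png

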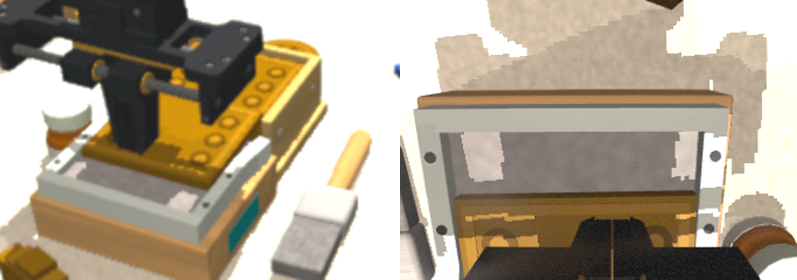

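Call:
carry_out --pt "0.0002 0.002 -0.0004" --pt "0.0004 0.004 -0.0005" --pt "0.0005 0.006 -0.0006" --pt "0.0007 0.008 -0.0006" --roll '[0,0,0,0]'

```text
clock: 11.93
tool_pos: [0.6354, 0.0967, 0.0784]
eef_rot: [0.739, 0.674, 0.005, 0.004]
contact_force: [-0.7, -0.3, 3.8]
opening: 0.008
```

```bash
python3 st.py side sd17 1; python3 st.py wrist w17 1; python3 meas.py | grep -E 'front|ochre'; python3 cr.py 17
```

```text
11.98 [-0.84  0.31  3.28] [0.6355 0.0975 0.0784] [0.6355 0.0975 0.0784]
12.03 [-0.39  1.11  3.13] [0.6355 0.0974 0.0784] [0.6355 0.0974 0.0784]
ochre y -70 [ 3.6 28.3] z 59.4
ochre y -60 [ 3.8 28.3] z 59.8
ochre y -50 [ 5.2 27.9] z 59.6
ochre y -10 [-54.4 -48.9] z 59.8
ochre y 0 [-54.2  55.2] z 59.8
ochre y 10 [-53.8  54.3] z 59.7
ochre y 20 [-52.9  53.7] z 59.8
front x -45 21.3 z 59.8
front x -30 21.9 z 59.6
front x -15 22.6 z 58.0
front x 0 22.9 z 59.1
front x 15 130.6 z 55.5
front x 30 126.5 z 55.4
front x 45 23.5 z 57.6
```

View pics/c17.png

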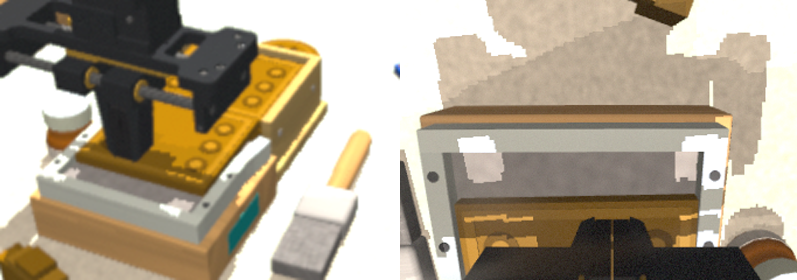

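Call:
carry_out --pt "0.0 0 0.002" --pt "-0.005 -0.002 0.004" --pt "-0.013 -0.002 0.004" --pt "-0.022 -0.002 0.004" --pt "-0.022 -0.002 0.002" --pt "-0.022 -0.002 0.001" --pt "-0.022 -0.002 0.0" --pt "-0.022 -0.002 -0.0003" --roll '[0,0,0,0,0,0,0,0]'

```text
clock: 12.7
tool_pos: [0.614, 0.0954, 0.0784]
eef_rot: [0.738, 0.674, 0.006, 0.004]
contact_force: [-1.2, -0.4, 5.1]
opening: 0.008
```

Call:
carry_out --pt "0 0 -0.0003" --pt "0 0 -0.0003" --roll '[0,0]'

```text
clock: 12.87
tool_pos: [0.6144, 0.0954, 0.0784]
eef_rot: [0.738, 0.674, 0.006, 0.004]
contact_force: [-2.1, 0.1, 4.5]
opening: 0.007
```

Call:
carry_out --pt "0.0002 0.002 -0.0004" --pt "0.0004 0.0045 -0.0004" --pt "0.0006 0.007 -0.0005" --pt "0.0008 0.0095 -0.0005" --pt "0.001 0.0115 -0.0005" --pt "0.0012 0.0135 -0.0005" --roll '[0,0,0,0,0,0]'

```text
clock: 13.37
tool_pos: [0.6159, 0.1082, 0.0784]
eef_rot: [0.739, 0.674, 0.006, 0.004]
contact_force: [-2.6, -0.9, 6.4]
opening: 0.006
```

```bash
python3 st.py side sd18 1; python3 st.py wrist w18 1; python3 meas.py ; python3 cr.py 18
```

```text
13.42 [-1.2  -0.9   6.15] [0.616  0.1089 0.0784] [0.616  0.1089 0.0784]
13.47 [-2.11 -1.37  5.89] [0.616  0.1089 0.0784] [0.616  0.1089 0.0784]
stop face y (guide mask, |x|<40): [45.6 50.9]
guide y 5 -65.4 58.0
guide y 15 -57.7 57.0
guide y 25 -57.8 56.9
guide y 35 -48.9 56.4
ochre y -50 [-16.6   7.7] z 60.1
ochre y -40 [-15.3   7. ] z 59.6
ochre y 10 [-52.8  54.9] z 60.0
ochre y 20 [-46.5  55.1] z 59.8
ochre y 30 [-43.8  55. ] z 60.1
front x -45 35.3 z 59.8
front x -30 36.1 z 57.3
front x -15 36.0 z 58.0
front x 0 36.1 z 57.5
front x 15 131.0 z 55.5
front x 30 126.2 z 55.4
front x 45 35.9 z 57.7
deck z 51.62 guide z 58.28
```

View pics/c18.png

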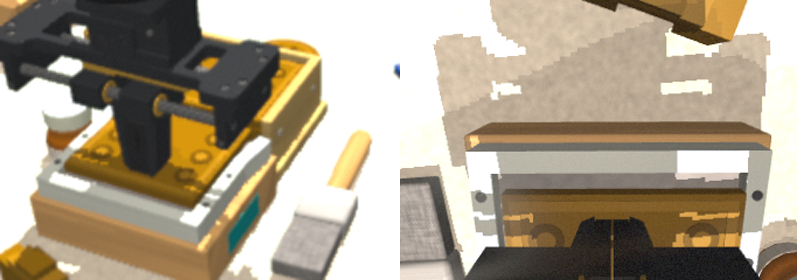

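Call:
carry_out --pt "0.0002 0.002 -0.0004" --pt "0.0004 0.004 -0.0005" --pt "0.0005 0.006 -0.0005" --pt "0.0007 0.0075 -0.0005" --roll '[0,0,0,0]'

```text
clock: 13.8
tool_pos: [0.6168, 0.1157, 0.0784]
eef_rot: [0.739, 0.674, 0.006, 0.004]
contact_force: [-3.4, -2.2, 6.6]
opening: 0.007
```

Call:
carry_out --pt "0.0001 0.0008 -0.0005" --pt "0.0001 0.0015 -0.0005" --pt "0.0001 0.0018 -0.0005" --roll '[0,0,0]'

```text
clock: 14.05
tool_pos: [0.6169, 0.1167, 0.0784]
eef_rot: [0.739, 0.674, 0.005, 0.005]
contact_force: [-2.5, -1.8, 6.1]
opening: 0.007
```

```bash
python3 st.py side sd19 2; python3 st.py wrist w19 2; python3 meas.py ; python3 cr.py 19
```

```text
14.15 [-2.16 -2.    6.89] [0.6169 0.1168 0.0784] [0.6169 0.1168 0.0784]
14.25 [-2.44 -0.89  6.73] [0.6169 0.1168 0.0784] [0.6169 0.1168 0.0784]
stop face y (guide mask, |x|<40): [45.6 51. ]
guide y 15 -57.9 57.4
guide y 25 -57.6 57.1
guide y 35 -53.9 57.3
ochre y -50 [-14.9   8. ] z 59.6
ochre y -40 [-15.9   7.8] z 59.8
ochre y -30 [-15.1   7.1] z 59.6
ochre y 20 [-52.7  55.4] z 60.0
ochre y 30 [-49.3  55.1] z 59.7
ochre y 40 [-43.8  55. ] z 59.9
front x -45 43.3 z 59.8
front x -30 43.7 z 57.8
front x -15 43.9 z 58.4
front x 0 43.7 z 58.1
front x 15 131.7 z 55.5
front x 30 125.7 z 55.4
front x 45 43.6 z 57.9
```

View pics/c19.png

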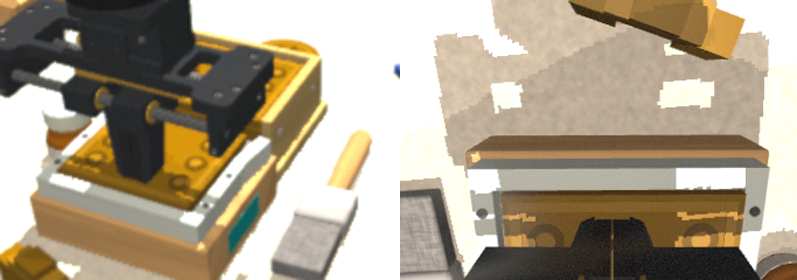

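Call:
carry_out --pt "-0.0002 0.001 -0.0005" --pt "-0.0002 0.002 -0.0005" --pt "-0.0002 0.003 -0.0005" --pt "-0.0002 0.003 -0.0005" --roll '[0,0,0,0]'

```text
clock: 14.58
tool_pos: [0.6173, 0.119, 0.0784]
eef_rot: [0.739, 0.674, 0.006, 0.005]
contact_force: [-0.6, -1.5, 5.4]
opening: 0.004
```

```bash
python3 st.py wrist w20 3; python3 meas.py |grep -E 'stop|front|ochre' 
```

```text
14.73 [-1.32 -1.47  6.65] [0.6173 0.1191 0.0784] [0.6173 0.119  0.0784]
stop face y (guide mask, |x|<40): [45.5 51. ]
ochre y -40 [-16.4   7.8] z 60.0
ochre y -30 [-15.    7.8] z 59.6
ochre y 20 [-52.7  55.1] z 59.9
ochre y 30 [-47.3  55.2] z 59.8
ochre y 40 [-44.3  54.8] z 60.1
front x -45 45.0 z 59.8
front x -30 45.3 z 59.8
front x -15 45.4 z 59.7
front x 0 45.5 z 59.8
front x 15 131.2 z 55.7
front x 30 123.4 z 56.7
front x 45 45.3 z 59.6
```

Call:
carry_out --pt "0 0.001 -0.0006" --pt "0 0.002 -0.0006" --pt "0 0.003 -0.0006" --pt "0 0.003 -0.0006" --roll '[0,0,0,0]'

```text
clock: 15.07
tool_pos: [0.6181, 0.1209, 0.0784]
eef_rot: [0.739, 0.673, 0.006, 0.006]
contact_force: [-1.1, -0.9, 6.4]
opening: 0.007
```

```bash
python3 st.py wrist w21 3; python3 meas.py |grep -E 'stop|front|ochre' 
```

```text
15.22 [-0.97 -1.49  5.99] [0.6181 0.1209 0.0784] [0.6181 0.121  0.0784]
stop face y (guide mask, |x|<40): [45.5 51.1]
ochre y -40 [-15.7   8.7] z 60.1
ochre y -30 [-14.9   8.5] z 59.6
ochre y 20 [-44.2  55.7] z 59.7
ochre y 30 [-50.4  55.2] z 59.8
ochre y 40 [-49.2  54.8] z 60.1
front x -45 44.4 z 59.9
front x -30 45.3 z 59.4
front x -15 45.6 z 59.5
front x 0 45.3 z 59.7
front x 15 131.3 z 55.3
front x 30 126.0 z 55.3
front x 45 45.5 z 59.7
```

View pics/w21.png

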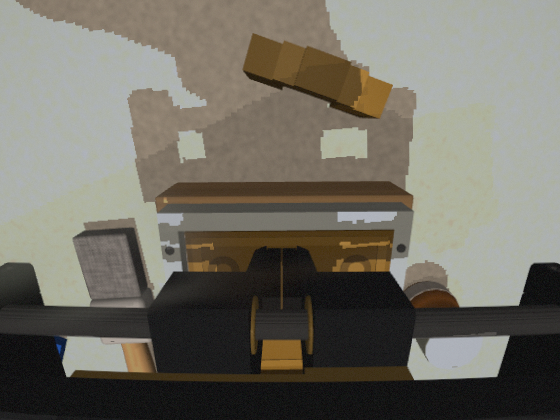

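Call:
carry_out --pt "0 0 0.002" --pt "0 0 0.01" --pt "0 0 0.03" --pt "0 -0.02 0.06" --pt "0 -0.05 0.095" --pt "0 -0.08 0.125" --pt "0 -0.1 0.14" --pt "0 -0.1 0.14" --roll '[0,0,0,0,0,0,0,0]'

```text
clock: 15.88
tool_pos: [0.6209, 0.0129, 0.2238]
eef_rot: [0.742, 0.67, 0.007, 0.011]
contact_force: [0.0, -1.7, -0.4]
opening: 0.005
```

```bash
python3 st.py side sd22 1; python3 st.py wrist w22 2; python3 meas.py; python3 cr.py 22
```

```text
15.93 [0.65 1.33 0.57] [0.6198 0.0167 0.2215] [0.6198 0.0167 0.2215]
16.03 [ 0.2   0.33 -0.16] [0.618  0.0217 0.2185] [0.6187 0.0198 0.2197]
stop face y (guide mask, |x|<40): [45.9 50.6]
guide y -45 -61.7 60.6
guide y -35 -60.0 59.1
guide y -25 -58.4 56.5
guide y -15 -57.7 56.2
guide y -5 -57.8 56.8
guide y 5 -57.9 56.4
guide y 15 -58.1 57.0
guide y 25 -57.2 56.6
guide y 35 -57.5 57.0
ochre y -110 [-53.   55.5] z 55.4
ochre y -100 [-52.5  55.3] z 55.6
ochre y -90 [-50.9  55.8] z 55.5
ochre y -80 [-50.2  54.8] z 55.6
ochre y -40 [-52.6  55.1] z 60.0
ochre y -30 [-52.2  54.9] z 59.8
ochre y -20 [-52.3  54.5] z 59.8
ochre y -10 [-51.9  53.9] z 59.6
ochre y 0 [-52.1  54.6] z 59.8
ochre y 10 [-52.3  54.3] z 59.7
ochre y 20 [-52.3  54.8] z 59.9
ochre y 30 [-52.2  54.4] z 59.7
ochre y 40 [-52.4  55. ] z 60.0
front x -45 43.7 z 59.6
front x -30 43.6 z 59.5
front x -15 44.2 z 59.5
front x 0 44.2 z 59.3
front x 15 44.1 z 59.6
front x 30 44.1 z 59.7
front x 45 44.2 z 59.5
```

View pics/w22.png

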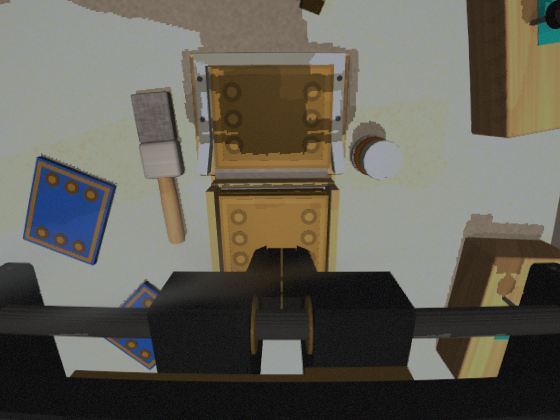

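View pics/c22.png

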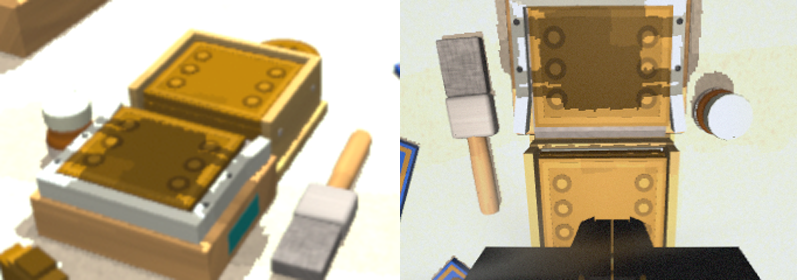

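Call:
carry_out --pt "-0.02 0 0.03" --pt "-0.05 0 0.06" --pt "-0.08 0 0.09" --pt "-0.11 0 0.11" --pt "-0.14 0 0.12" --pt "-0.16 0 0.12" --pt "-0.16 0 0.12" --roll '[0,0,0,0,0,0,0]'

```text
clock: 16.62
tool_pos: [0.4534, 0.0233, 0.3382]
eef_rot: [0.738, 0.675, 0.005, 0.004]
contact_force: [-0.2, 0.2, -1.2]
opening: 0.002
```

```bash
python3 st.py side sd23 1; python3 st.py scene s23 1; python3 meas.py; python3 - <<'E'
import cv2,numpy as np
a=cv2.imread('pics/s23.png')[190:340,180:390]; b=cv2.imread('pics/sd23.png')[150:290,130:330]
a=np.clip(a*1.4,0,255).astype('uint8');b=np.clip(b*1.3,0,255).astype('uint8')
cv2.imwrite('pics/c23.png',cv2.resize(a,None,fx=3.6,fy=3.6,interpolation=2)); cv2.imwrite('pics/c23b.png',cv2.resize(b,None,fx=3.6,fy=3.6,interpolation=2))
E
```

```text
16.67 [0.33 0.49 0.59] [0.4561 0.0234 0.3381] [0.4561 0.0234 0.3381]
16.72 [0.85 0.53 0.33] [0.4578 0.0233 0.338 ] [0.4578 0.0233 0.338 ]
stop face y (guide mask, |x|<40): [45.5 50.8]
guide y -45 -61.7 60.7
guide y -35 -59.6 58.4
guide y -25 -58.5 56.9
guide y -15 -57.5 56.0
guide y -5 -57.8 56.3
guide y 5 -57.8 56.0
guide y 15 -58.2 55.9
guide y 25 -58.4 56.1
guide y 35 -57.5 56.0
ochre y -100 [-50.9  48. ] z 55.3
ochre y -80 [-50.3  54.9] z 55.5
ochre y -40 [-51.1  55.8] z 58.9
ochre y -30 [-51.7  55. ] z 58.7
ochre y -20 [-51.8  54. ] z 58.7
ochre y -10 [-51.7  54.2] z 58.6
ochre y 0 [-52.3  54.1] z 58.8
ochre y 10 [-51.8  54.1] z 58.5
ochre y 20 [-51.2  54.3] z 58.8
ochre y 30 [-52.2  54.1] z 58.7
ochre y 40 [-52.   54.5] z 59.0
front x -45 43.5 z 59.1
front x -30 43.7 z 59.0
front x -15 43.2 z 58.9
front x 0 44.2 z 58.5
front x 15 118.4 z 57.5
front x 30 44.7 z 58.0
front x 45 43.4 z 58.8
```

View pics/c23.png

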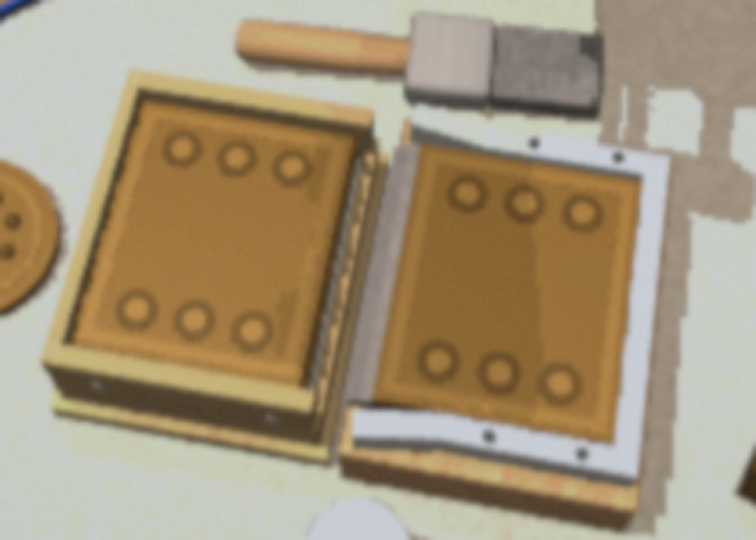

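View pics/c23b.png

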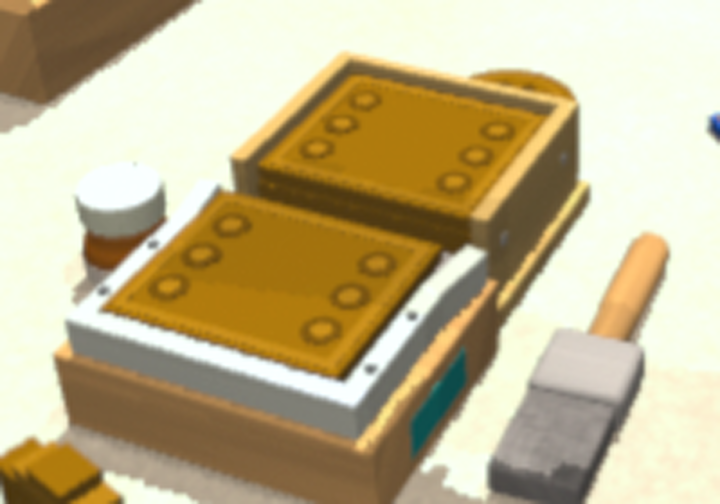

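Call:
carry_out --pt "0.03 0.012 -0.01" --pt "0.06 0.025 -0.03" --pt "0.09 0.045 -0.06" --pt "0.12 0.06 -0.09" --pt "0.139 0.072 -0.12" --pt "0.139 0.072 -0.15" --pt "0.139 0.072 -0.18" --pt "0.139 0.072 -0.2" --roll '[0,0,0,0,0,0,0,0]'

```text
clock: 17.38
tool_pos: [0.5963, 0.0967, 0.1327]
eef_rot: [0.737, 0.675, 0.004, 0.004]
contact_force: [-0.9, -0.2, 0.3]
opening: 0.005
```

```bash
python3 st.py wrist w24 3; python3 meas.py | grep -E 'stop|front'
```

```text
17.53 [-0.31 -0.36 -0.14] [0.5963 0.0959 0.1353] [0.5943 0.0961 0.1301]
stop face y (guide mask, |x|<40): [45.9 50.7]
front x -45 44.7 z 59.8
front x -30 44.7 z 59.6
front x -15 44.8 z 59.7
front x 0 44.7 z 59.7
front x 15 130.4 z 55.4
front x 30 44.9 z 57.9
front x 45 44.5 z 59.5
```

View pics/w24.png

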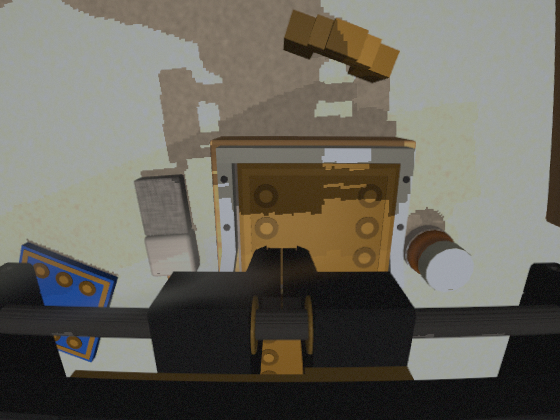

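Call:
carry_out --pt "0 0 -0.015" --pt "0 0 -0.03" --pt "0 0 -0.042" --pt "0 0 -0.049" --pt "0 0 -0.052" --pt "0 0 -0.053" --pt "0 0 -0.053" --pt "0 0 -0.053" --roll '[0,0,0,0,0,0,0,0]'

```text
clock: 18.2
tool_pos: [0.5969, 0.096, 0.0831]
eef_rot: [0.738, 0.675, 0.005, 0.004]
contact_force: [0.6, -0.6, 0.4]
opening: 0.007
```

Call:
carry_out --pt "0 0 -0.0008" --pt "0 0 -0.0016" --pt "0 0 -0.0022" --pt "0 0 -0.0022" --roll '[0,0,0,0]'

```text
clock: 18.53
tool_pos: [0.5969, 0.096, 0.081]
eef_rot: [0.738, 0.675, 0.005, 0.004]
contact_force: [0.2, -0.3, -0.2]
opening: 0.002
```

Call:
carry_out --pt "0 0 -0.0008" --pt "0 0 -0.0016" --pt "0 0 -0.0024" --pt "0 0 -0.0028" --pt "0 0 -0.003" --roll '[0,0,0,0,0]'

```text
clock: 18.95
tool_pos: [0.5969, 0.096, 0.0784]
eef_rot: [0.738, 0.675, 0.005, 0.004]
contact_force: [-1.2, 0.4, 5.9]
opening: 0.005
```

Call:
carry_out --pt "0 0.001 -0.0006" --pt "0.0001 0.002 -0.0006" --pt "0.0002 0.003 -0.0006" --pt "0.0003 0.004 -0.0006" --pt "0.0003 0.0045 -0.0006" --roll '[0,0,0,0,0]'

```text
clock: 19.37
tool_pos: [0.5978, 0.0995, 0.0784]
eef_rot: [0.738, 0.675, 0.005, 0.005]
contact_force: [-0.4, -1.8, 5.1]
opening: 0.002
```

```bash
python3 st.py wrist w25 3; python3 meas.py | grep -E 'stop|front'
```

```text
19.52 [ 0.05 -1.82  5.4 ] [0.5978 0.0996 0.0784] [0.5978 0.0996 0.0784]
stop face y (guide mask, |x|<40): [45.5 50.7]
front x -45 45.3 z 59.8
front x -30 45.3 z 59.8
front x -15 45.3 z 59.7
front x 0 45.2 z 59.8
front x 15 129.2 z 55.6
front x 30 124.0 z 55.6
front x 45 44.9 z 59.7
```

View pics/w25.png

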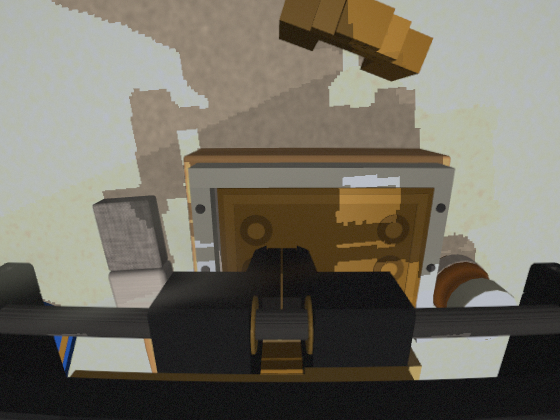

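Call:
carry_out --pt "0 0 0.002" --pt "0.006 -0.003 0.004" --pt "0.018 -0.005 0.004" --pt "0.03 -0.006 0.004" --pt "0.03 -0.006 0.002" --pt "0.03 -0.006 0.001" --pt "0.03 -0.006 0.0" --pt "0.03 -0.006 -0.0006" --roll '[0,0,0,0,0,0,0,0]'

```text
clock: 20.18
tool_pos: [0.6272, 0.0936, 0.0784]
eef_rot: [0.738, 0.675, 0.005, 0.005]
contact_force: [-2.2, -0.2, 10.7]
opening: 0.003
```

Call:
carry_out --pt "0 0.001 -0.0005" --pt "0.0001 0.002 -0.0005" --pt "0.0002 0.003 -0.0005" --pt "0.0003 0.0035 -0.0005" --roll '[0,0,0,0]'

```text
clock: 20.52
tool_pos: [0.6273, 0.0963, 0.0784]
eef_rot: [0.738, 0.675, 0.004, 0.005]
contact_force: [-1.4, -2.3, 4.9]
opening: 0.005
```

```bash
python3 st.py wrist w26 3; python3 meas.py | grep -E 'stop|front'
```

```text
20.67 [-0.46 -1.99  5.52] [0.6273 0.0964 0.0784] [0.6273 0.0964 0.0784]
stop face y (guide mask, |x|<40): [45.6 50.7]
front x -45 45.3 z 59.3
front x -30 45.2 z 59.5
front x -15 45.2 z 59.5
front x 0 45.2 z 59.6
front x 15 128.4 z 55.4
front x 30 124.3 z 55.5
front x 45 45.1 z 59.5
```

Call:
carry_out --pt "0 0 0.002" --pt "0 0 0.01" --pt "0 0 0.03" --pt "0 -0.01 0.06" --pt "-0.03 -0.03 0.095" --pt "-0.07 -0.05 0.13" --pt "-0.11 -0.07 0.16" --pt "-0.15 -0.07 0.19" --roll '[0,0,0,0,0,0,0,0]'

```text
clock: 21.33
tool_pos: [0.5091, 0.031, 0.244]
eef_rot: [0.739, 0.674, 0.004, 0.006]
contact_force: [0.0, -0.3, 1.3]
opening: 0.003
```

Call:
carry_out --pt "-0.02 0 0.03" --pt "-0.03 0 0.04" --pt "-0.03 0 0.04" --pt "-0.03 0 0.04" --roll '[0,0,0,0]'

```text
clock: 21.67
tool_pos: [0.4792, 0.0315, 0.2846]
eef_rot: [0.739, 0.674, 0.005, 0.006]
contact_force: [0.4, 0.6, -0.0]
opening: 0.009
```

```bash
python3 st.py side sd27 1; python3 st.py scene s27 1; python3 - <<'E'
from h import *
s=pickle.load(open('last.pkl','rb')); im=s['img']
hsv=cv2.cvtColor(im,cv2.COLOR_RGB2HSV)
for nm,zt,o in (('A',.0587,(500,270)),('B',.054,None)):
    m=((hsv[...,1]>140)).astype(np.uint8)
    n,l,st,ce=cv2.connectedComponentsWithStats(m)
    for k in range(1,n):
        if 2000<st[k,4]<9000:
            cs,_=cv2.findContours((l==k).astype(np.uint8),cv2.RETR_EXTERNAL,cv2.CHAIN_APPROX_NONE)
            p=np.array([px2w(s,u,v,world_z=zt)[:2] for u,v in max(cs,key=len)[:,0]],np.float32)*1000
            print(nm,st[k].tolist(),cv2.minAreaRect(p))
a=im[190:340,160:430,::-1]
cv2.imwrite('pics/c27.png',cv2.resize(np.clip(a*1.4,0,255).astype('uint8'),None,fx=2.9,fy=2.9,interpolation=2))
E
```

```text
21.72 [-0.31  0.34  0.03] [0.4795 0.0315 0.2837] [0.4795 0.0315 0.2837]
21.77 [0.54 0.5  0.15] [0.4795 0.0314 0.2832] [0.4795 0.0314 0.2832]
A [200, 218, 80, 79, 4462] ((610.92236328125, -24.271385192871094), (94.48029327392578, 108.1912612915039), 84.64837646484375)
A [284, 231, 73, 81, 4502] ((621.1515502929688, 93.35496520996094), (88.83245086669922, 109.24372100830078), 84.79512786865234)
B [200, 218, 80, 79, 4462] ((608.9876708984375, -24.972110748291016), (95.27983856201172, 109.10685729980469), 84.64836883544922)
B [284, 231, 73, 81, 4502] ((619.3035888671875, 93.64965057373047), (89.58418273925781, 110.16814422607422), 84.79512786865234)
```

View pics/c27.png

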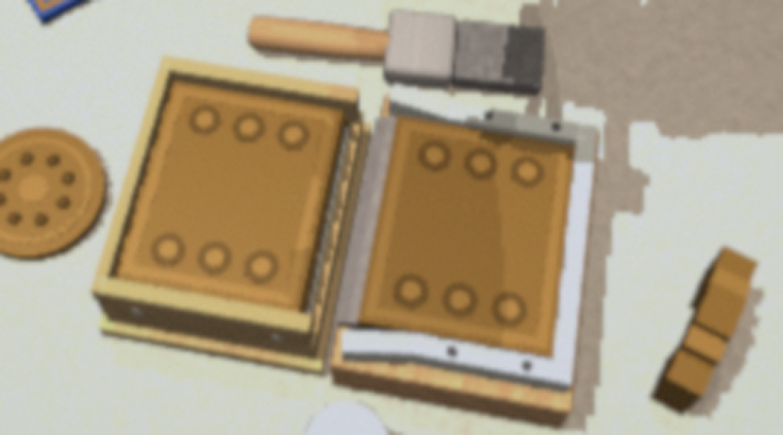

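View pics/sd27.png

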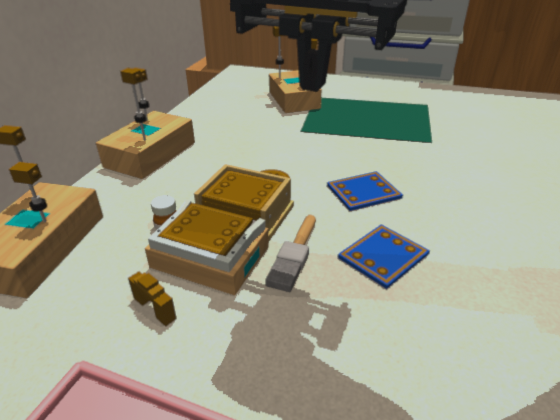

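```bash
python3 -c "
from plant import finish_job,status
finish_job(); print(status.get_state()['clock'])"
```

```text
the job is handed in; nothing more can be done
the job is handed in; nothing more can be done
```

The top tile now lies flat between the jig's guides against the end stop. I handed the job in at about 22 s, with the gripper clear of everything. The hand-in gave no verdict.

**How it went:** I pressed on the tile's face with the fingertips and dragged it across. With the fingers spread, the tile turned by about 2°, so I continued with them closed and steered it straight as it went. It settled onto the deck near the end of the slide. I then pushed it home at three places across its width.

**Checks that agreed:**
- **Home position:** during the last pushes the fingers slid 2 to 4 mm over the tile while its leading edge stayed put. In the close views that edge measured 45.1–45.3 mm along the jig and the stop face 45.5–45.6 mm, so they match within a pixel.
- **Flat and square:** the tile's top face was level, about 1.3 mm above the guides' upper edges, and its angle matched the jig's.
- **Second tile:** it stayed within about 1 mm of where the stack was at the start.
- **Things standing around:** the brush, medallion, arch and jar showed no movement in the pictures, and the blue look-alikes were left alone.

**Checks that were less clean:**
- **Press force:** readings were mostly 4 to 7 N, but one reached 10.7 N, close to the 12 N limit. The sensor is noisy by about 0.6 N and I saw it only between moves, so a short higher peak is possible.
- **Gap to the stop:** the coarser, more distant views put the leading edge 1 to 2 mm short of the stop. I trusted the close views and the sliding check instead.
- **Sideways position:** the tile sits about 1.5 mm towards +x of the jig's middle line, within the 2 mm of play on each side.

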